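# Set the recessed speed knob of the handpiece controller

### The arm

A 6-joint arm with a two-finger parallel gripper is mounted at the origin on a cart in front of the work surface, level with it; the furniture and walls round the work are solid. World frame = base frame: x ahead of the robot, y to its left, z up, the work surface at z = 0. Lengths are in m, angles in rad, forces in N, time in s.
With the tool pointing down it reaches from about 0.3 to 0.825 m from the base axis. Payload 5.4 kg.
Tool frame: the origin (TCP) lies at the very end of the fingers, on their centre line; the grasp point (between the pads) lies 19 mm behind it; z points along the fingers, y is the line along which they close (so a half turn about z gives the same grasp; the last joint's range is limited). The gripper opens to 92 mm and grips with 3 to 60 N. Pads are 20 mm wide; open, the fingers measure 128 mm over their backs; the gripper's body (75 mm by 189 mm) begins 69 mm behind the grasp point.
Start: joints at [-1.42, 0.158, 1.597, -0, 1.386, -0.21], TCP at [0.203, -0.538, 0.215] pointing down, gripper open.
Joint ranges: [-2.91, 2.91], [-0.94, 2.29], [0.18, 2.7], [-1.29, 4.43], [0.17, 2.64], [-3, 3]. Speed limits (rad/s): [2.57, 2.57, 3.14, 3.14, 3.14, 3.14].

### API

Orientations are given as a rotation vector (axis times angle).
In Python, from workcell import bot gives the robot as it stands. Calls block until the motion is done:
- bot.goto(position, orientation): joint-space move of the TCP to a pose.
- bot.line_to(position, rot=None, max_speed=0.15): straight line of the TCP; rot=None keeps the orientation; max_speed is the mean speed in m/s.
- bot.set_joints(angles): joint-space move.
- bot.set_gripper(opening, newtons=None): opening from 0.0 (shut) to 1.0 (fully open); newtons is the grip in N (None keeps the last); returns when the fingers have stopped.
- bot.hold(seconds).
- bot.inverse_kinematics(position, orientation): joint angles nearest the present ones, or None.
- bot.read_camera(name): name is "scene" or "side" or "wrist"; returns a dict with "pixels" (400x640x3 uint8, blue, green, red), "fx", "fy", "cx", "cy" (pixels), "k1" (the pictures are not rectified: a ray, as slopes to the right and down, at radius r is drawn at 1 + k1 r^2 times it, then the intrinsics apply), "R" (3x3) and "t" (3): a world point X has camera coordinates R X + t. Camera axes: x right, y down, z forward; pixel columns grow to the right and rows downward; lengths in m; the calibration is good to about 2 mm. A picture is of the moment at which its call begins. There is no depth.
A pose or a line that the arm cannot do raises bot.MotionError and nothing moves.
- bot.job_done(): hands the job in; it is judged then, once.
Readings, each from a call of its own:
- bot.current_clock(): time.
- bot.current_joints(): joint angles.
- bot.current_joint_vel(): joint speeds.
- bot.current_effort(): joint torques, N m.
- bot.current_ee_pos(): TCP position.
- bot.current_tool_rot(): TCP orientation.
- bot.current_contact_force(): force on the tool from outside, world axes, zero at the start.
- bot.current_ft_torque(): the same for the moment, N m.
- bot.current_opening(): opening from 0.0 (shut) to 1.0 (fully open).
- bot.current_grip_force(): force on a finger pad.
Only numpy, scipy, OpenCV 4.12 (cv2) and the standard library are available. Lean on these libraries where they do the work, as an engineer would, in place of code of your own. Each camera call takes 0.05 s, during which the arm holds its last target. There are 200 camera calls.

### The job

Set the speed for the polishing handpiece: on the control unit with the red knob, reach down into the round well and turn the red knob clockwise until its white pointer line points at the green mark on the rim, then let go. Leave the black knob of the other unit as it is.

Things in the scene. Friction and masses are not known exactly. Their poses are not given: they have to be found in the camera images.
- red_knob_grip (a point): Grip point on the red knob's vertical turning axis. The knob is an upright bar 36 mm long, 16 mm thick: pinch across the 16 mm from above. Its top is 6 mm above this point; below, a thin round skirt (radius 19 mm) has its top 23 mm below this point, the well floor is 26 mm below. The frame turns with the knob: z up, x along the bar to the end with the white pointer line.
- red_knob (a joint): Turn of the red knob in rad, 0 to 4.71, growing clockwise seen from above; 2.356 with the pointer exactly at the green mark. It starts between 1.0 and 1.7. A light even friction (0.05 N m) holds it where it is left; no spring, no clicks.
- red_unit_mark (a point): Green mark, 12 x 8 mm, on the flat top (50 mm above the bench) of the red knob's white 132 x 132 mm unit, which is fixed to the bench. The mark is 51 mm from the knob's axis, on the side away from the robot, 12 mm above the grip point. The knob is central in a round well 84 mm wide in this top: 34 mm from each flat face of the bar to the wall, so open the fingers only part way there.
- black_knob_pointer (a point): Top of the pointer end of the black knob's bar, 18 mm from its axis. It sits in a second unit, alike but for the knob's colour, green mark included; one unit stands left, the other right, in either order, each yawed up to 30 degrees. To be left alone.

How it is judged:
By the outcome, as a careful person would: the job done as asked, in the order asked, and still so for the second after the job is handed in, with the robot touching nothing.
It also fails if it takes over 32 s, if anything falls off the work surface, if the arm or the gripper's body presses on something with over 40 N, if the wrist force passes 120 N, or if a joint passes its speed limit or range.

## Working session

There is one attempt and no reset: what is moved stays moved. The work goes in short steps, each a Python script; the robot and the scene stay as the last script left them, time stands still between calls to the robot, and variables do not carry over. Pictures are saved under pics/ and viewed, at most 10 in all, crops included, and the job is handed in when it is done.

```bash
mkdir -p pics
cat > h.py <<'E'
import numpy as np, cv2
from workcell import bot
def undist(c,u,v):
    xd=np.array([(u-c["cx"])/c["fx"],(v-c["cy"])/c["fy"]]);x=xd.copy()
    for _ in range(20): x=xd/(1+c["k1"]*(x@x))
    return x
def onplane(c,u,v,z):
    R=np.array(c["R"]);t=np.array(c["t"]);o=-R.T@t
    x=undist(c,u,v);d=R.T@np.array([x[0],x[1],1]);return o+d*(z-o[2])/d[2]
def proj(c,X):
    p=np.array(c["R"])@X+np.array(c["t"]);x=p[:2]/p[2];x=x*(1+c["k1"]*(x@x))
    return x[0]*c["fx"]+c["cx"],x[1]*c["fy"]+c["cy"]
def blobs(c,col,amin=8):
    h=cv2.cvtColor(c["pixels"],cv2.COLOR_BGR2HSV)
    if col=="red": m=cv2.inRange(h,(0,120,50),(8,255,255))|cv2.inRange(h,(172,120,50),(180,255,255))
    else: m=cv2.inRange(h,(45,90,40),(85,255,255))
    n,l,s,ce=cv2.connectedComponentsWithStats(m)
    return [(s[i,4],ce[i].round(1),s[i,:4]) for i in range(1,n) if s[i,4]>=amin],l,m
E
python3 - <<'E'
from h import *
a=[]
for n in("scene","side"):
    c=bot.read_camera(n);cv2.imwrite(f"pics/{n}0.png",c["pixels"])
    print(n,-np.array(c["R"]).T@np.array(c["t"]))
    for k,z in(("red",.044),("green",.05)):
        for b in blobs(c,k)[0]: print(k,b,onplane(c,*b[1],z).round(4))
print(bot.current_clock(),bot.current_tool_rot())
E
```

```text
scene [0.17230139 0.66407466 0.84306478]
red (np.int32(23), array([396.7,  48.9]), array([393,  46,   9,   7], dtype=int32)) [ 0.5969 -0.7164  0.044 ]
red (np.int32(102), array([361.6, 158.7]), array([354, 153,  14,  12], dtype=int32)) [ 0.4903 -0.1871  0.044 ]
red (np.int32(43), array([247.8, 188.4]), array([235, 182,  23,  10], dtype=int32)) [0.6836 0.0216 0.044 ]
red (np.int32(202), array([149.1, 218.8]), array([141, 212,  18,  15], dtype=int32)) [0.8266 0.196  0.044 ]
red (np.int32(558), array([214.5, 335.6]), array([200, 318,  30,  36], dtype=int32)) [0.5379 0.3634 0.044 ]
green (np.int32(375), array([273.3,  97.3]), array([254,  89,  38,  20], dtype=int32)) [ 0.8086 -0.3089  0.05  ]
green (np.int32(8), array([252.9, 107.8]), array([251, 105,   5,   6], dtype=int32)) [ 0.8335 -0.2422  0.05  ]
green (np.int32(358), array([120.4, 247.5]), array([108, 228,  25,  41], dtype=int32)) [0.8231 0.288  0.05  ]
green (np.int32(12), array([271.9, 256.1]), array([270, 255,   5,   3], dtype=int32)) [0.5331 0.1684 0.05  ]
side [0.19793631 0.60368454 0.58178944]
red (np.int32(1093), array([371.
[... 946 characters left out ...]
.int32(114), array([135.9,   5.9]), array([129,   0,  16,  13], dtype=int32)) [ 3.0482 -1.5847  0.05  ]
green (np.int32(12), array([119.2,  15. ]), array([118,  13,   4,   5], dtype=int32)) [ 2.8792 -1.2937  0.05  ]
green (np.int32(269), array([47.8, 25.7]), array([32, 14, 36, 22], dtype=int32)) [ 3.1028 -0.8916  0.05  ]
green (np.int32(134), array([18.3, 34.4]), array([10, 25, 24, 18], dtype=int32)) [ 3.0631 -0.6724  0.05  ]
green (np.int32(8), array([247.8, 185.1]), array([246, 184,   5,   3], dtype=int32)) [0.7291 0.0225 0.05  ]
green (np.int32(17), array([282.5, 246.6]), array([280, 245,   6,   4], dtype=int32)) [0.5346 0.166  0.05  ]
0.1 [-3.08904100e+00 -5.63375906e-01 -5.70925557e-05]
```

View pics/scene0.png

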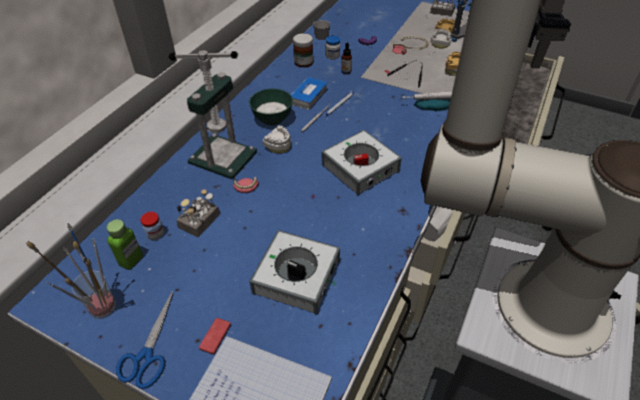

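The scene picture shows the red-knob unit on the right, with its knob at about (361,159). The black-knob unit is on the left at about (295,268). The knob's ray hits z=0.044 at (0.490,-0.187) in both views. I'll go above it for a close look.

```bash
cat >> h.py <<'E'
from scipy.spatial.transform import Rotation as Ro
def down(yaw): # tool y axis (closing line) at world angle yaw (mod pi)
    y=np.array([np.cos(yaw),np.sin(yaw),0]);z=np.array([0,0,-1.]);x=np.cross(y,z)
    return Ro.from_matrix(np.c_[x,y,z]).as_rotvec()
E
python3 - <<'E'
from h import *
P0=[0.46,-0.187,0.23]
for yaw in np.arange(-180,180,30):
    j=bot.inverse_kinematics(P0,down(np.radians(yaw))); print(yaw,None if j is None else np.round(j,2))
R0=Ro.from_rotvec(bot.current_tool_rot()).as_matrix();print(R0.round(2))
c=bot.read_camera("wrist");o=-np.array(c["R"]).T@np.array(c["t"]);print("cam in tool",R0.T@(o-np.array(bot.current_ee_pos())),"axis",R0.T@np.array(c["R"])[2],c["fx"])
E
```

```text
-180 [-0.63 -0.06  1.79  0.    1.41  2.51]
-150 [-0.63 -0.06  1.79  0.    1.41  1.99]
-120 [-0.63 -0.06  1.79 -0.    1.41  1.46]
-90 [-0.63 -0.06  1.79 -0.    1.41  0.94]
-60 [-0.63 -0.06  1.79 -0.    1.41  0.42]
-30 [-0.63 -0.06  1.79  0.    1.41 -0.11]
0 [-0.63 -0.06  1.79 -0.    1.41 -0.63]
30 [-0.63 -0.06  1.79 -0.    1.41 -1.15]
60 [-0.63 -0.06  1.79  0.    1.41 -1.68]
90 [-0.63 -0.06  1.79  0.    1.41 -2.2 ]
120 [-0.63 -0.06  1.79 -0.    1.41 -2.72]
150 None
[[ 0.94  0.35 -0.  ]
 [ 0.35 -0.94  0.  ]
 [ 0.   -0.   -1.  ]]
cam in tool [ 0.07949931 -0.00118111 -0.16989043] axis [-2.82307291e-01 -2.36073601e-04  9.59324001e-01] 359.13397957053195
```

Run:
```python
from h import *
bot.goto([0.487,-0.187,0.23],down(-np.pi/2))
c=bot.read_camera("wrist");cv2.imwrite("pics/w1.png",c["pixels"])
for k,z in(("red",.044),("green",.05)):
    for b in blobs(c,k)[0]: print(k,b,onplane(c,*b[1],z).round(4))
print(bot.current_clock(),bot.current_ee_pos())
```

```text
red (np.int32(210), array([339.2, 159. ]), array([327, 150,  21,  23], dtype=int32)) [ 0.5088 -0.2039  0.044 ]
red (np.int32(487), array([330.3, 172.8]), array([315, 155,  32,  33], dtype=int32)) [ 0.4948 -0.1951  0.044 ]
green (np.int32(75), array([355.3, 125.2]), array([351, 119,  10,  13], dtype=int32)) [ 0.5421 -0.2186  0.05  ]
1.8583 [ 0.48677067 -0.18784205  0.22996376]
```

View pics/w1.png

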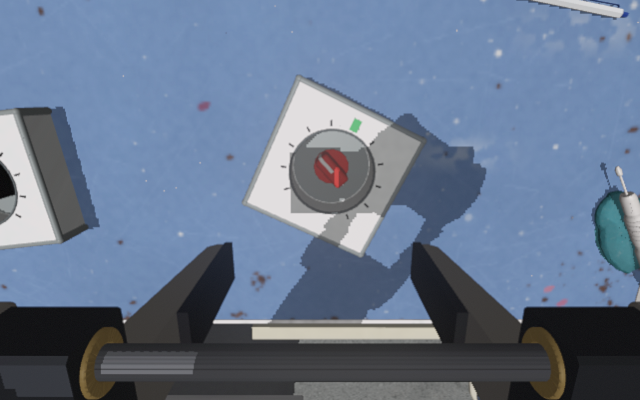

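The wrist picture shows the red unit with its rim circle at about (332,170), the green mark at (355,125) and the red bar near (331,168). I'll enlarge it to read the bar's direction and the pointer end.

Run:
```python
import cv2
p=cv2.imread("pics/w1.png")[115:225,275:395]
cv2.imwrite("pics/w1c.png",cv2.resize(p,None,fx=5,fy=5,interpolation=cv2.INTER_CUBIC))
```

```text
(no output)
```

View pics/w1c.png

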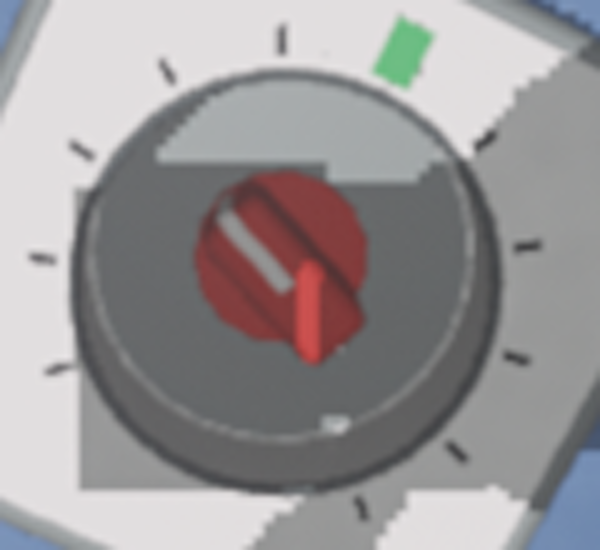

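Pointer end is at the upper left: the white line runs from about (332.6,172.6) to (319.4,157). The rim circle is centred at about (332.2,171).

```bash
cat > m.py <<'E'
from h import *
def measure(c,p1,p2,rim,rad): 
    A=onplane(c,*p1,.044);B=onplane(c,*p2,.044);C=onplane(c,*rim,.05)
    G=onplane(c,*max(blobs(c,"green")[0],key=lambda b:b[0] if abs(b[1][0]-rim[0])<150 else 0)[1],.05)
    ang=lambda v:np.degrees(np.arctan2(v[1],v[0]))
    print("line",A,B,"len",np.linalg.norm(B-A),"ang",ang(B-A),"tip-axis",ang(B-C),np.linalg.norm((B-C)[:2]))
    print("axis",C,"mark",G,"dist",np.linalg.norm((G-C)[:2]),"ang",ang(G-C),"r",np.linalg.norm((onplane(c,rim[0]+rad,rim[1],.05)-C)[:2]))
    d=(ang(B-A)-ang(G-C));print("to turn cw",d%360, "q",2.356-np.radians(d%360 if d%360<180 else d%360-360))
E
python3 - <<'E'
from m import *
c=bot.read_camera("wrist"); measure(c,(332.6,172.6),(319.4,157.),(332.2,171.),42.8)
E
```

```text
line [ 0.49496749 -0.19755552  0.044     ] [ 0.51074765 -0.18433237  0.044     ] len 0.020587983090745634 ang 39.96167650103187 tip-axis 44.243334565047185 0.018114770142638875
axis [ 0.49777054 -0.19697118  0.05      ] mark [ 0.54222151 -0.21835257  0.05      ] dist 0.04932599208544915 ang -25.68805151484906 r 0.04230909367925206
to turn cw 65.64972801588092 q 1.2101960930841136
```

The checks hold: rim radius 42.3 mm, mark distance 49.3 mm, pointer tip 18 mm from the axis, and q of 1.2, which is within range. Now I'll descend and pinch.

Run:
```python
from h import *
x,y=0.4968,-0.1967
bot.set_gripper(0.33)
bot.goto([x,y,0.10],down(np.radians(-49)))
print(bot.current_contact_force())
bot.line_to([x,y,0.0205],max_speed=0.06)
print(bot.current_ee_pos(),bot.current_contact_force(),bot.current_opening())
bot.set_gripper(0.0,15)
print(bot.current_opening()*92,bot.current_grip_force(),bot.current_contact_force(),bot.current_ft_torque(),bot.current_joints(),bot.current_clock())
c=bot.read_camera("wrist");cv2.imwrite("pics/w2.png",c["pixels"])
```

```text
[-0.46824247 -0.17358757  1.08813526]
[ 0.49714003 -0.1969018   0.0209411 ] [-0.3770565  -0.99118404  0.78405163] 0.3314472198767175
15.77933620327537 14.993143826723099 [ 0.34584166 -1.69320998  0.96475326] [-0.1536153  -0.15461638 -0.07737087] [-6.03456440e-01  2.96062507e-01  1.85387351e+00 -9.98201129e-05
  9.90516825e-01  2.51979766e-01] 5.4667
```

View pics/w2.png

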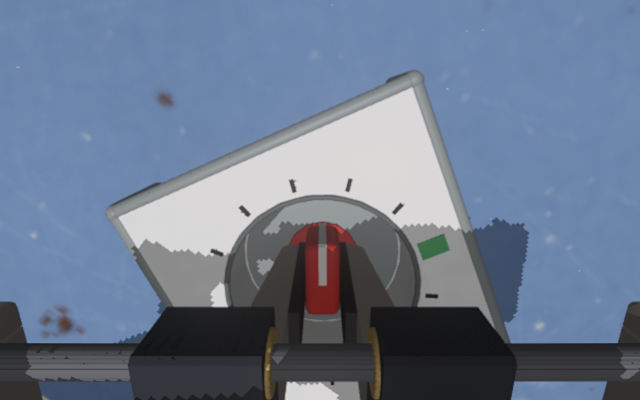

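The bar is pinched at 15.8 mm opening (expected 16), with the white line centred at about (322,255) and the green mark at (433,246). I'll re-measure the mark angle from here and turn.

Run:
```python
from h import *
c=bot.read_camera("wrist");b=max([b for b in blobs(c,"green")[0] if abs(b[1][0]-433)<20],key=lambda b:b[0])
G=onplane(c,*b[1],.05);p=np.array(bot.current_ee_pos());v=(G-p)[:2];a=np.arctan2(v[1],v[0]);print(G,np.linalg.norm(v),np.degrees(a))
if abs(np.linalg.norm(v)-.051)>.004 or abs(np.degrees(a)+25.7)>5: raise SystemExit
a=np.radians((np.degrees(a)-25.65)/2)
for f in (.5,1):
    bot.goto([p[0],p[1],0.0205],down(np.radians(-49)+f*(a-np.radians(41))))
    print(bot.current_contact_force(),bot.current_ft_torque(),bot.current_ee_pos(),bot.current_opening()*92)
bot.hold(.2)
R=Ro.from_rotvec(bot.current_tool_rot()).as_matrix();print("bar ang",np.degrees(np.arctan2(R[1,0],R[0,0])),np.degrees(a),bot.current_clock())
c=bot.read_camera("wrist");cv2.imwrite("pics/w3.png",c["pixels"])
```

```text
[ 0.54224703 -0.21852241  0.05      ] 0.04992507145133029 -25.47111728400073
[-0.88810111 -0.52134805  3.39067601] [-0.0217293   0.14618282 -0.01448439] [ 0.49724468 -0.19718083  0.02078532] 15.823691021705331
[-0.90472859 -1.32849811  4.32666724] [-0.04836691  0.25836375 -0.05749497] [ 0.49723487 -0.19728856  0.02076439] 15.88040892042962
bar ang -25.46894148270944 -25.560558642000366 6.9833
```

View pics/w3.png

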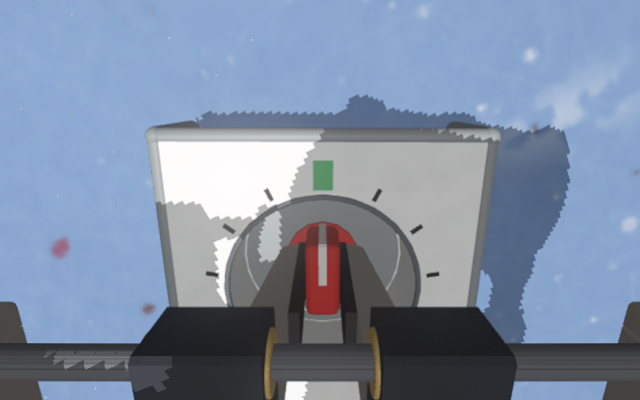

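The white line at column 322 points straight at the green mark at (323,175), and the unit's edges are square to the view. I'll release, lift and check.

Run:
```python
from h import *
bot.set_gripper(0.33)
p=bot.current_ee_pos()
bot.line_to([p[0],p[1],0.12],max_speed=0.1)
bot.line_to([p[0],p[1],0.23],max_speed=0.15)
c=bot.read_camera("wrist");cv2.imwrite("pics/w4.png",cv2.resize(c["pixels"][90:240,240:400],None,fx=4,fy=4,interpolation=cv2.INTER_CUBIC))
print(bot.current_clock(),bot.current_contact_force())
```

```text
9.5167 [-0.40775095 -0.34617893 -0.69113609]
```

View pics/w4.png

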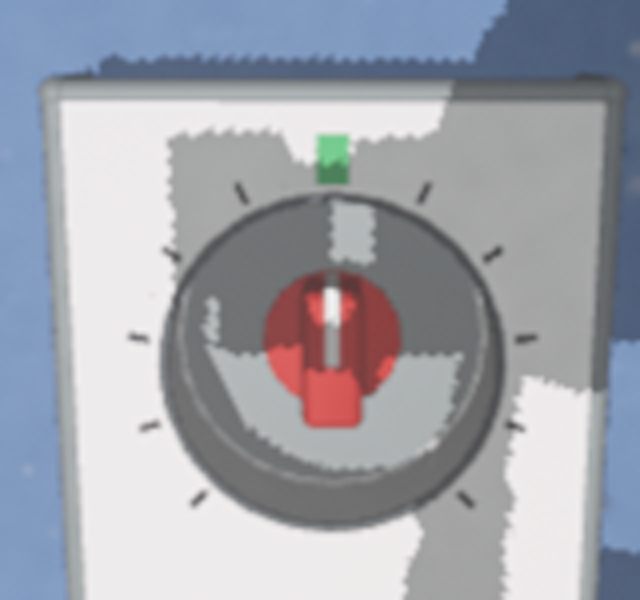

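In the crop, the white line at column 332 is aligned with the mark at (333,160), and the gripper is clear.

```bash
python3 -c "
from workcell import bot
print(bot.job_done())"
```

```text
the job is handed in; nothing more can be done
None
```

The red knob is turned clockwise so its white pointer line points at the green mark, it has been let go, the black knob was not touched, and the job was handed in about 9.5 s into the 32 s allowed.

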